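# Stir the nutmegs and spot-check the skillet

### The arm

A 6-joint arm with a two-finger parallel gripper is mounted at the origin on the work surface. World frame = base frame: x ahead of the robot, y to its left, z up, the work surface at z = 0. Lengths are in m, angles in rad, forces in N, time in s.
With the tool pointing down it reaches from about 0.3 to 0.75 m from the base axis. Payload 8.5 kg.
Tool frame: the origin (TCP) lies between the finger pads; the fingertips stand ahead of it and the grasp point (between the pads) lies 6 mm ahead of it (robot.nose_length is the z of the fingertips in the tool frame, in m); z points along the fingers, y is the line along which they close (so a half turn about z gives the same grasp; the last joint's range is limited). The gripper opens to 88 mm and grips with 3 to 60 N. Pads are 18 mm wide; open, the fingers measure 123 mm over their backs; the gripper's body (75 mm by 187 mm) begins 45 mm behind the grasp point.
Start: joints at [-1.404, 0.381, 1.297, -0, 1.464, -0.215], TCP at [0.205, -0.51, 0.234] pointing down, gripper open.
Joint ranges: [-3.11, 3.11], [-0.89, 2.33], [0.22, 2.48], [-1.42, 4.56], [0.17, 2.85], [-2.88, 2.88]. Speed limits (rad/s): [2.39, 2.39, 3.14, 3.14, 3.14, 3.14].

### API

Orientations are given as a rotation vector (axis times angle).
In Python, from workcell import readout, capture, robot gives the robot as it stands.
- The arm moves only by the tool step_arm, never from a script. Its argument "commands" is a list of rows, each an object of numbers: "tx", "ty", "tz": the shift along the tool's x, y, z scaled (see below); "roll": the turn about the tool's z scaled (see below); "hand": the opening, from -1 (shut) to 1 (fully open). In form: [{"tx": .., "ty": .., "tz": .., "roll": .., "hand": ..}, ...]. A call has 1 to 20 rows; each row is the pose to reach, as a shift and turn from the pose commanded when the call began, along the tool's axes at that moment, turning the shorter way round; what a row does not reach only later rows make up. The controller multiplies each number of a shift by 10 cm and each number of a turn by 180 degrees. A row lasts 1/8 s, in which the tool goes at most 62.5 mm and 10.7 degrees, less where a joint would pass 70% of its speed; a pose out of reach is approached as far as the arm can. A call with a number of a shift or a turn outside -1 to 1 is refused whole. A call with a gripper value outside its range is refused whole. The fingers move at their own pace and stop on an object; "squeeze" is the grip in N (left out, the last holds). Time passes only in rows, so rows that repeat a pose let the fingers close. It gives the time, the measured TCP pose, the force, the opening and the grip force at its end, in the units of the state.
- readout.read_state(): the state, without advancing time (a new reading comes with each control period).
- capture(name): name is "side" or "top" or "wrist"; returns a dict with "pixels" (384x512x3 uint8, blue, green, red), "z_map" (384x512 float32, m along the optical axis (not along the pixel's ray), 0 where there is no reading), "mtx" (3x3 intrinsics, pixels), "R" (3x3) and "t" (3): a world point X has camera coordinates R X + t; the wrist camera has in their place "tool_from_camera" (4x4, takes a point from camera to tool coordinates, whose origin is the TCP and whose axes are the flange's). Camera axes: x right, y down, z forward; pixel columns grow to the right and rows downward; lengths in m; the calibration is good to about 2 mm. The wrist camera is an equidistant fisheye: a pixel r from the principal point sees the ray r / f radians off the axis. A picture is of the moment at which its call begins: read the wrist's pose just before it.
- robot.hand_in(): hands the job in; it is judged then, once.
The state is a dict: "clock": time; "joint_positions": joint angles; "qd": joint speeds; "effort": joint torques, N m; "eef_pos": TCP position; "tcp_rot": TCP orientation; "contact_force": force on the tool from outside, world axes, zero at the start; "ft_torque": the same for the moment, N m; "width": opening from 0.0 (shut) to 1.0 (fully open); "grasp_force": force on a finger pad.
Only numpy, scipy, OpenCV 4.12 (cv2) and the standard library are available. Lean on these libraries where they do the work, as an engineer would, in place of code of your own. Each camera call takes 0.05 s, during which the arm holds its last target. There are 200 camera calls.

### The job

Nutmegs are warming in the cast-iron skillet: take the orange-handled probe thermometer out of its wooden stand by the handle, and stir them round with its rod until all or all but one lie at least their own width from where they began, keeping them all in the skillet. Then gently hold the tip of the probe on the red dot on the skillet's sloping lug, the probe square to the lug's face and its springy copper tip pushed in about half way, not bottomed. Finish while still holding it there in the gripper, steady, without letting go, and leave the jar, the carton and the spoon where they are.

Things in the scene. Friction and masses are not known exactly. Their poses are not given: they have to be found in the camera images.
- probe: Probe thermometer, about 100 g, loose. Origin on its axis at the underside of the flange; z along the axis, tip to handle. Orange handle, 24 mm square (flats face its x and y), z = 6 to 60 mm; black flange 34 mm square, z = 0 to 6; steel rod 10 mm thick down to z = -85; then the sprung copper tip, 8 mm thick, round end, to z = -105 when free.
- tip (a point): The very end of the probe's copper tip, on the probe's axis; it moves with the tip (105 mm below the flange's underside when free, up to 93 mm when pushed fully in).
- plunger (a joint): How far the probe's copper tip is pushed in, in m: 0 free, 0.012 bottomed. It is sprung at 300 N/m with 0.6 N of preload: it begins to give at about 0.6 N, half way takes about 2.4 N and it bottoms at about 4.2 N.
- stand: Wooden stand, a fixed block 70 x 70 mm, 110 mm high, left or right of the hob (it may trade places with the jar). Origin at the centre of its underside. An 18 mm square hole goes down its middle; the probe's rod hangs in it upright, the flange resting on the top: draw it straight up at least 105 mm to come clear.
- pan: Black iron skillet, fixed on the hob. Origin at the centre of its underside, 30 mm above the counter; long handle to its +x (to 229 mm), sloping lug to its -x, roughly towards the robot. Outside 156 mm across at the foot, 170 at the rim; rim at z = 50 mm, walls 7 mm, inner floor at z = 6 mm (142 mm across inside at the floor, 156 at the rim).
- spot: Marked spot on the lug: red dot 17 mm across in a white ring 25 mm across. Origin at the dot's centre on the lug's upper face, 118 mm from the skillet's axis, 76 mm above the counter; z square out of the face, leaning 0.32 rad (18 degrees) from vertical, away from the skillet's middle. Lug: rigid flat plate 64 (its x) x 60 mm (its y).
- hob: Portable black hob under the skillet, fixed, 250 mm (x) by 240 mm (y), 30 mm high. Origin at the centre of its underside.
- nut0_center (a point): Centre of nutmeg 1 of 6: a brown ball, 24 mm across, 11 g, loose on the skillet's inner floor; they start in a ring about 42 mm from the skillet's axis.
- nut1_center (a point): Centre of nutmeg 2 of 6: a brown ball, 24 mm across, 11 g, loose on the skillet's inner floor; they start in a ring about 42 mm from the skillet's axis.
- nut2_center (a point): Centre of nutmeg 3 of 6: a brown ball, 24 mm across, 11 g, loose on the skillet's inner floor; they start in a ring about 42 mm from the skillet's axis.
- nut3_center (a point): Centre of nutmeg 4 of 6: a brown ball, 24 mm across, 11 g, loose on the skillet's inner floor; they start in a ring about 42 mm from the skillet's axis.
- nut4_center (a point): Centre of nutmeg 5 of 6: a brown ball, 24 mm across, 11 g, loose on the skillet's inner floor; they start in a ring about 42 mm from the skillet's axis.
- nut5_center (a point): Centre of nutmeg 6 of 6: a brown ball, 24 mm across, 11 g, loose on the skillet's inner floor; they start in a ring about 42 mm from the skillet's axis.
- jar: Bystander: jar with a blue cap, 66 mm across and 100 mm high, loose. Origin at the centre of its underside.
- carton: Bystander: small red carton standing upright, 35 x 75 mm and 100 mm high, loose. Origin at the centre of its underside.
- spoon: Bystander: steel spoon about 160 mm long lying on the counter along its own x, loose. Origin on its underside.

How it is judged:
On the way, in this order (a step that is already met when the one before it is completed fails the run):
1. the probe is drawn clear of the stand, held in the fingers (contact force between the fingers and probe above 2 N and (z of tip in the frame of stand above 0.112 m or horizontal distance between tip and stand above 0.06 m)), for 0.1 s.
2. at least 5 of the 6 nutmegs lie more than 20 mm from where they began, with the held probe's tip down inside the skillet (contact force between the fingers and probe above 2 N and z of tip in the frame of pan below 0.035 m and horizontal distance between tip and pan below 0.078 m and (distance of each of nut0_center, nut1_center, nut2_center, nut3_center, nut4_center from where it was at the start of the episode above 0.02 m or distance of each of nut0_center, nut1_center, nut2_center, nut3_center, nut5_center from where it was at the start of the episode above 0.02 m or distance of each of nut0_center, nut1_center, nut2_center, nut4_center, nut5_center from where it was at the start of the episode above 0.02 m or distance of each of nut0_center, nut1_center, nut3_center, nut4_center, nut5_center from where it was at the start of the episode above 0.02 m or distance of each of nut0_center, nut2_center, nut3_center, nut4_center, nut5_center from where it was at the start of the episode above 0.02 m or distance of each of nut1_center, nut2_center, nut3_center, nut4_center, nut5_center from where it was at the start of the episode above 0.02 m)).
At the end, for the whole second after the job is handed in: Probe held in the fingers, tip within 8 mm of the dot's centre along each lug axis, axis within 0.14 rad of square to the lug, copper tip pushed in 2.5 to 10.5 mm, force 0.5 to 8 N, still (under 0.02 m/s); robot not touching the skillet; nutmegs in the skillet; jar and carton upright (contact force between the fingers and probe above 2 N and x of tip in the frame of spot between -0.008 and 0.008 m and y of tip in the frame of spot between -0.008 and 0.008 m and z of tip in the frame of spot below 0.004 m and angle between the z axis of probe and the z axis of spot, either way round below 0.14 rad and value of joint plunger between 0.0025 and 0.0105 m and contact force between probe and pan between 0.5 and 8 N and linear speed of probe below 0.02 m/s and contact force between each of the arm, the fingers and pan below 0.5 N and horizontal distance between each of nut0_center, nut1_center, nut2_center, nut3_center, nut4_center, nut5_center and pan below 0.085 m and z of each of nut0_center, nut1_center, nut2_center, nut3_center, nut4_center, nut5_center in the frame of pan below 0.06 m and angle between each of jar, carton's own z axis and vertical below 0.2 rad); the arm keeps its last pose, push and grip.
It fails at once if the probe or the robot strikes or presses the skillet with more than 25 N (contact force between any of probe, the arm, the fingers and pan above 25 N).
It fails at once if a nutmeg leaves the skillet (horizontal distance between any of nut0_center, nut1_center, nut2_center, nut3_center, nut4_center, nut5_center and pan above 0.095 m).
It fails at once if the fingers push a nutmeg (contact force between the fingers and nut0 above 1 N or contact force between the fingers and nut1 above 1 N or contact force between the fingers and nut2 above 1 N or contact force between the fingers and nut3 above 1 N or contact force between the fingers and nut4 above 1 N or contact force between the fingers and nut5 above 1 N).
It fails at once if a bystander is shifted more than 30 mm or knocked over (distance of any of jar, carton, spoon from where it was at the start of the episode above 0.03 m or angle between any of jar, carton's own z axis and vertical above 0.4 rad).
It also fails if it takes over 72 s, if anything falls off the work surface, if the arm or the gripper's body presses on something with over 40 N, if the wrist force passes 120 N, or if a joint passes its speed limit or range.

## Working session

There is one attempt and no reset: what is moved stays moved. The work goes in short steps, Python scripts to look and compute and a tool call to move; the robot and the scene stay as the last step left them, time stands still between calls to the robot, and variables do not carry over. Pictures are saved under pics/ and viewed, at most 12 in all, crops included, and the job is handed in when it is done.

Besides the shell and the picture viewer there is one more tool, called after "Request:" by a JSON object that holds its "fn" and its "kwargs". step_arm: Moves the arm, as the interface text tells. Its arguments: {"type":"object","properties":{"commands":{"type":"array"},"squeeze":{"type":"number"}},"required":["commands"]}

```bash
mkdir -p pics; ls; python3 - <<'E'
from workcell import readout, capture, robot
import cv2,pickle
print(readout.read_state(), robot.nose_length)
for n in("top","side"):
    c=capture(n); pickle.dump(c,open(n+'.pkl','wb')); cv2.imwrite(f'pics/{n}0.png',c["pixels"]); print(n,c["mtx"],c["R"],c["t"])
E
```

```text
pics
{'clock': 0.0, 'joint_positions': array([-1.40427608e+00,  3.81191577e-01,  1.29826172e+00,  1.16229920e-05,
        1.46355874e+00, -2.15269587e-01]), 'qd': array([-3.80300083e-04,  1.22416640e-03,  1.07423743e-03, -2.85629860e-05,
       -8.13979290e-04,  8.19913673e-04]), 'effort': array([-5.50200566e-04, -4.37929523e+01, -2.24557275e+01,  7.13525992e-02,
        3.51464830e-02, -9.83272821e-05]), 'eef_pos': array([ 0.2048888 , -0.51011065,  0.23323981]), 'tcp_rot': array([-3.08313255e+00, -5.95807237e-01, -7.24524273e-05]), 'contact_force': array([-0.28211779,  0.52854227, -0.73751555]), 'ft_torque': array([0.00529451, 0.02172468, 0.01889477]), 'grasp_force': 0.0, 'width': 1.0022440529108345} 0.025
top [[410.2319581    0.         254.8127624 ]
 [  0.         410.2319581  190.36150152]
 [  0.           0.           1.        ]] [[-0.02512084 -0.99967593  0.00411953]
 [-0.99327986  0.02449397 -0.11311575]
 [ 0.11297819 -0.00693341 -0.99357328]] [0.00457073 0.5604591  0.92848043]
side [[483.21229888   0.         252.68462268]
 [  0.         483.21229888 192.6469957 ]
 [  0.           0.           1.        ]] [[-0.85363881 -0.52085376 -0.0034838 ]
 [-0.31671865  0.52436394 -0.79039974]
 [ 0.41350946 -0.67361251 -0.61258151]] [0.48702002 0.26737033 1.1229908 ]
```

View pics/top0.png

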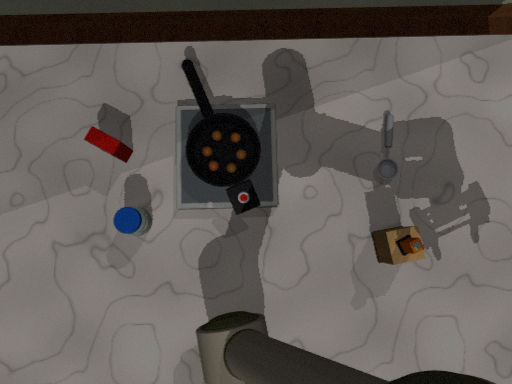

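View pics/side0.png

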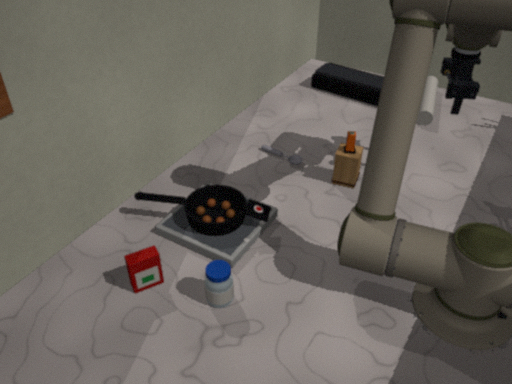

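The top view shows the skillet at about (223,149), the red dot at (243,198), the stand at (398,245) with the orange handle at (413,243), the jar at (128,220), the carton at (108,144) and the spoon at (388,150). The side view agrees with this.

```bash
cat > h.py <<'E'
import numpy as np,cv2,pickle
from scipy.spatial.transform import Rotation as Ro
def cloud(c):
    z=c["z_map"].astype(float);v,u=np.indices(z.shape)
    K=c["mtx"];P=np.stack([(u-K[0,2])/K[0,0]*z,(v-K[1,2])/K[1,1]*z,z],-1)
    return (P-c["t"])@c["R"],z>0
def hsv(c): return cv2.cvtColor(c["pixels"],cv2.COLOR_BGR2HSV)
E
python3 - <<'E'
from h import *
for n in("top","side"):
    c=pickle.load(open(n+'.pkl','rb'));P,ok=cloud(c);H=hsv(c)
    b=c["pixels"].astype(int)
    z=P[...,2]
    win=np.zeros(z.shape,bool)
    if n=="top": win[220:275,360:440]=1
    else: win[125:195,325:370]=1
    s=win&ok&(z>.04)
    top=s&(abs(z-.11)<.006); q=P[top]; print(n,'standtop',len(q),q.mean(0),cv2.minAreaRect((q[:,:2]*1000).astype(np.float32)))
    h=s&(z>.15)&(z<.19)
    q=P[h]; print('handle',len(q),q.mean(0),q.max(0),cv2.minAreaRect((q[:,:2]*1000).astype(np.float32)) if len(q)>3 else '')
    q=P[s&(z>.166)]; 
    if len(q)>3: print('htop',len(q),q.mean(0),cv2.minAreaRect((q[:,:2]*1000).astype(np.float32)))
    # spot
    red=((H[...,0]<8)|(H[...,0]>172))&(H[...,1]>140)&(H[...,2]>90)&ok
    w=np.zeros_like(red)
    if n=="top": w[185:212,228:260]=1
    else: w[195:225,248:275]=1
    q=P[red&w]; print('dot',len(q),q.mean(0))
    # pan rim
    w=np.zeros_like(red)
    if n=="top": w[105:192,180:268]=1
    else: w[180:240,180:250]=1
    q=P[w&ok&(abs(z-.08)<.006)];
    A=np.c_[2*q[:,:2],np.ones(len(q))]
    for i in range(4):
        s_=np.linalg.lstsq(A,(q[:,:2]**2).sum(1),rcond=None)[0];r=np.sqrt(s_[2]+s_[0]**2+s_[1]**2)
        d=abs(np.hypot(*(q[:,:2]-s_[:2]).T)-r);k=d<.008;q=q[k];A=A[k]
    print('rim',len(q),s_[:2],r)
    nut=w&ok&(H[...,0]<20)&(H[...,1]>100)&(H[...,2]>60)&(z<.075)
    k,l,st,ce=cv2.connectedComponentsWithStats(nut.astype(np.uint8))
    for i in range(1,k):
        if st[i,4]>15: print('nut',st[i,4],P[l==i].mean(0),P[l==i][:,2].max())
c=pickle.load(open('top.pkl','rb'))['pixels'];cv2.imwrite('pics/stand.png',cv2.resize(c[215:275,360:440],None,fx=10,fy=10,interpolation=cv2.INTER_CUBIC)[:600])
E
```

```text
top standtop 813 [ 0.42740591 -0.31849008  0.11010762] ((427.54058837890625, -324.0678405761719), (70.11746215820312, 71.70125579833984), 9.463788032531738)
handle 203 [ 0.42763526 -0.32164395  0.16702738] [ 0.44194784 -0.30812012  0.17439229] ((427.6781921386719, -323.9031066894531), (24.536510467529297, 25.651124954223633), 26.40450096130371)
htop 156 [ 0.4275606  -0.323544    0.16980673] ((427.4821472167969, -324.0462646484375), (24.239036560058594, 25.579774856567383), 26.84630012512207)
dot 38 [0.54063091 0.01711973 0.07742934]
rim 663 [0.64864334 0.06038218] 0.08198032084849642
nut 51 [0.6878793  0.07658486 0.05727083] 0.0620693406515968
nut 59 [0.68255903 0.03299178 0.05755232] 0.06322393427750529
nut 55 [0.65106128 0.09913842 0.05729263] 0.06316645996889836
nut 58 [0.64209209 0.02148999 0.05746919] 0.0640023802577361
nut 60 [0.61695693 0.08483755 0.05718403] 0.06334637932263149
nut 50 [0.61096529 0.04403665 0.0575603 ] 0.06139847327293786
side standtop 266 [ 0.42698556 -0.31529364  0.11131283] ((429.2750244140625, -325.61724853515625), (70.982177734375, 77.99720764160156), 8.158066749572754)
handle 96 [ 0.42794667 -0.3194852   0.16510782] [ 0.44576776 -0.30534453  0.17653342] ((430.164794921875, -324.404052734375), (23.79173469543457, 33.855995178222656), 23.56255531311035)
htop 355 [ 0.29560522 -0.03629178  0.26511537] ((350.6126403808594, -150.42176818847656), (24.15812110900879, 416.0589294433594), 24.540742874145508)
dot 12 [0.54343038 0.01405748 0.07797001]
rim 561 [0.65177861 0.06215539] 0.08068618422058736
nut 45 [0.68371653 0.03574955 0.05549437] 0.061825475496980115
nut 47 [0.64265655 0.02476734 0.0565412 ] 0.06564396627436267
nut 44 [0.68803706 0.07992078 0.0564478 ] 0.06398695861232294
nut 41 [0.61189018 0.04785632 0.05735492] 0.06416392511330754
nut 44 [0.65235478 0.10138157 0.05739897] 0.06387835915209
nut 32 [0.6192292  0.08702786 0.05906349] 0.06540857581939258
```

View pics/stand.png

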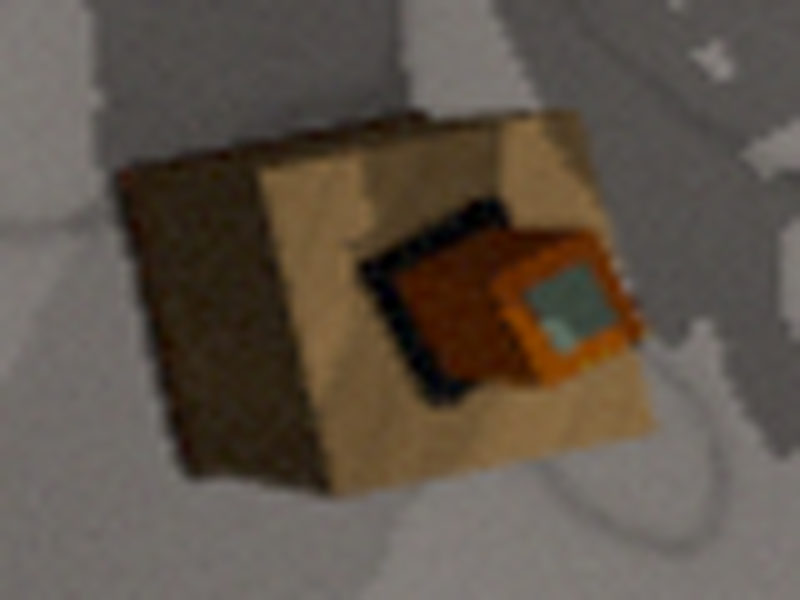

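Handle at (0.4275, -0.324), yaw 26.5°. The stand's yaw is 9.3° and the skillet's about 22.6°. The tool can't tilt, so I'll tilt the probe in the fingers by levering it against the stand's hole. First I move above the handle.

Request:
{"fn": "step_arm", "kwargs": {"commands": [{"tx":0.46,"ty":-0.15,"tz":0,"roll":0,"hand":1},{"tx":0.92,"ty":-0.3,"tz":0,"roll":-0.026,"hand":1},{"tx":0.92,"ty":-0.3,"tz":0,"roll":-0.026,"hand":1},{"tx":0.92,"ty":-0.3,"tz":0,"roll":-0.026,"hand":1}]}}

```text
clock: 0.6
eef_pos: [0.2788, -0.4486, 0.2337]
tcp_rot: [-3.058, -0.721, 0.0]
contact_force: [0.3, 0.2, -0.4]
width: 1.0
grasp_force: 0.0
```

Request:
{"fn": "step_arm", "kwargs": {"commands": [{"tx":0.45,"ty":-0.2,"tz":0,"roll":0,"hand":1},{"tx":0.9,"ty":-0.4,"tz":0,"roll":0,"hand":1},{"tx":0.9,"ty":-0.4,"tz":0,"roll":0,"hand":1},{"tx":0.9,"ty":-0.4,"tz":0,"roll":0,"hand":1}]}}

```text
clock: 1.1
eef_pos: [0.3411, -0.3733, 0.2338]
tcp_rot: [3.058, 0.719, -0.001]
contact_force: [-0.1, 0.3, -1.2]
width: 1.001
grasp_force: 0.0
```

```bash
cat >> h.py <<'E'
def to(x,y,z=None,yaw=None):
    from workcell import readout
    s=readout.read_state();R=Ro.from_rotvec(s["tcp_rot"]);p=s["eef_pos"]
    d=R.inv().apply(np.array([x,y,p[2] if z is None else z])-p)
    X=R.apply([1,0,0]);cur=np.degrees(np.arctan2(X[1],X[0]))
    print('clk',s["clock"].__round__(2),'tcp',p.round(4),'yaw',cur.round(2),'ftz',R.apply([0,0,1]).round(3),'shift/0.1',(d*10).round(3),'roll',None if yaw is None else round(-(yaw-cur)/180,4),'F',s["contact_force"].round(2),'g',round(s["grasp_force"],1),'w',round(s["width"]*88,1))
E
python3 -c "
from h import *
to(.4275,-.324,.152,26.5)"
```

```text
clk 1.1 tcp [ 0.3411 -0.3733  0.2338] yaw 26.48 ftz [-0. -0. -1.] shift/0.1 [ 0.994 -0.056  0.817] roll -0.0001 F [-0.14  0.32 -1.23] g 0.0 w 88.1
```

Request:
{"fn": "step_arm", "kwargs": {"commands": [{"tx":0.5,"ty":-0.05,"tz":0,"roll":0,"hand":1},{"tx":0.99,"ty":-0.05,"tz":0,"roll":0,"hand":1},{"tx":0.99,"ty":-0.05,"tz":0,"roll":0,"hand":1},{"tx":0.99,"ty":-0.05,"tz":0.3,"roll":0,"hand":1},{"tx":0.99,"ty":-0.05,"tz":0.6,"roll":0,"hand":1},{"tx":0.99,"ty":-0.05,"tz":0.81,"roll":0,"hand":1},{"tx":0.99,"ty":-0.05,"tz":0.81,"roll":0,"hand":1},{"tx":0.99,"ty":-0.05,"tz":0.81,"roll":0,"hand":1}]}}

```text
clock: 2.1
eef_pos: [0.4277, -0.3247, 0.1537]
tcp_rot: [3.057, 0.719, 0.001]
contact_force: [0.7, 0.3, 0.2]
width: 0.997
grasp_force: 0.0
```

Request:
{"fn": "step_arm", "kwargs": {"commands": [{"tx":0,"ty":0,"tz":0,"roll":0,"hand":-1},{"tx":0,"ty":0,"tz":0,"roll":0,"hand":-1},{"tx":0,"ty":0,"tz":0,"roll":0,"hand":-1},{"tx":0,"ty":0,"tz":0,"roll":0,"hand":-1},{"tx":0,"ty":0,"tz":0,"roll":0,"hand":-1},{"tx":0,"ty":0,"tz":0,"roll":0,"hand":-1},{"tx":0,"ty":0,"tz":0,"roll":0,"hand":-1},{"tx":0,"ty":0,"tz":0,"roll":0,"hand":-1}], "squeeze": 12}}

```text
clock: 3.1
eef_pos: [0.4281, -0.3236, 0.1528]
tcp_rot: [3.058, 0.722, 0.0]
contact_force: [0.8, -0.2, -0.3]
width: 0.271
grasp_force: 11.9
```

```bash
python3 -c "
from h import *
to(.4275,-.324,.230,9.3)"
```

```text
clk 3.1 tcp [ 0.4281 -0.3236  0.1528] yaw 26.56 ftz [ 0. -0. -1.] shift/0.1 [-0.007  0.001 -0.772] roll 0.0959 F [ 0.83 -0.17 -0.3 ] g 11.9 w 23.9
```

Request:
{"fn": "step_arm", "kwargs": {"commands": [{"tx":0,"ty":0,"tz":-0.3,"roll":0,"hand":-1},{"tx":0,"ty":0,"tz":-0.6,"roll":0,"hand":-1},{"tx":0,"ty":0,"tz":-0.8,"roll":0.048,"hand":-1},{"tx":0,"ty":0,"tz":-0.8,"roll":0.096,"hand":-1},{"tx":0,"ty":0,"tz":-0.8,"roll":0.096,"hand":-1},{"tx":0,"ty":0,"tz":-0.8,"roll":0.096,"hand":-1}]}}

```text
clock: 3.85
eef_pos: [0.4279, -0.3234, 0.2325]
tcp_rot: [-3.13, -0.258, 0.001]
contact_force: [-0.5, -0.3, -1.6]
width: 0.272
grasp_force: 11.9
```

Request:
{"fn": "step_arm", "kwargs": {"commands": [{"tx":-0.05,"ty":0,"tz":0,"roll":0,"hand":-1},{"tx":-0.1,"ty":0,"tz":0,"roll":0,"hand":-1},{"tx":-0.15,"ty":0,"tz":0,"roll":0,"hand":-1},{"tx":-0.2,"ty":0,"tz":0,"roll":0,"hand":-1},{"tx":-0.2,"ty":0,"tz":0,"roll":0,"hand":-1}]}}

```text
clock: 4.47
eef_pos: [0.408, -0.3268, 0.2329]
tcp_rot: [3.131, 0.253, -0.0]
contact_force: [0.6, 0.5, -1.0]
width: 0.274
grasp_force: 12.0
```

```bash
python3 - <<'E'
from h import *
from workcell import capture
to(.4275,-.324,.2328,9.3)
c=capture("side");cv2.imwrite('pics/side1.png',cv2.resize(c["pixels"][60:200,290:420],None,fx=4,fy=4))
E
```

```text
clk 4.47 tcp [ 0.408  -0.3268  0.2329] yaw 9.26 ftz [-0. -0. -1.] shift/0.1 [0.197 0.003 0.001] roll -0.0002 F [ 0.56  0.49 -1.  ] g 12.0 w 24.1
```

View pics/side1.png

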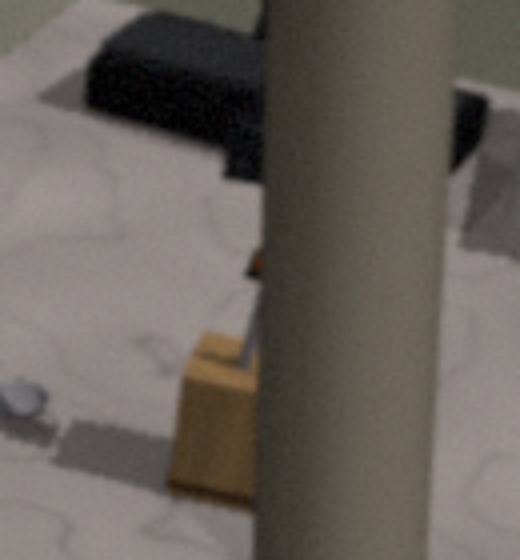

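The side crop shows the rod (250,340) leaning out of the hole and pivoting in the pads as planned. I'll finish the tilt, then grip harder and lift straight up.

Request:
{"fn": "step_arm", "kwargs": {"commands": [{"tx":-0.05,"ty":0,"tz":0,"roll":0,"hand":-1},{"tx":-0.1,"ty":0,"tz":0,"roll":0,"hand":-1},{"tx":-0.15,"ty":0,"tz":0,"roll":0,"hand":-1},{"tx":-0.2,"ty":0,"tz":0,"roll":0,"hand":-1},{"tx":-0.23,"ty":0,"tz":0,"roll":0,"hand":-1},{"tx":-0.23,"ty":0,"tz":0,"roll":0,"hand":-1}]}}

```text
clock: 5.28
eef_pos: [0.3854, -0.3305, 0.2329]
tcp_rot: [3.131, 0.254, -0.0]
contact_force: [0.2, -1.3, -1.1]
width: 0.275
grasp_force: 12.0
```

Request:
{"fn": "step_arm", "kwargs": {"commands": [{"tx":0,"ty":0,"tz":0,"roll":0,"hand":-1},{"tx":0,"ty":0,"tz":0,"roll":0,"hand":-1},{"tx":0,"ty":0,"tz":-0.2,"roll":0,"hand":-1},{"tx":0,"ty":0,"tz":-0.4,"roll":0,"hand":-1},{"tx":0,"ty":0,"tz":-0.5,"roll":0,"hand":-1},{"tx":0,"ty":0,"tz":-0.5,"roll":0,"hand":-1},{"tx":0,"ty":0,"tz":-0.5,"roll":0,"hand":-1}], "squeeze": 40}}

```text
clock: 6.15
eef_pos: [0.3855, -0.3302, 0.282]
tcp_rot: [-3.13, -0.254, 0.001]
contact_force: [0.4, -0.1, -2.4]
width: 0.266
grasp_force: 40.0
```

```bash
python3 - <<'E'
from h import *
from workcell import capture
to(.4275,-.324,.2328,22.6)
c=capture("wrist");cv2.imwrite('pics/wrist1.png',c["pixels"]);print(c["mtx"],c["tool_from_camera"])
pickle.dump(c,open('w1.pkl','wb'))
E
```

```text
clk 6.15 tcp [ 0.3855 -0.3302  0.282 ] yaw 9.28 ftz [-0.001  0.001 -1.   ] shift/0.1 [0.425 0.007 0.492] roll -0.074 F [ 0.4  -0.13 -2.38] g 40.0 w 23.4
[[297.31863964   0.         254.10357879]
 [  0.         297.31863964 190.79118248]
 [  0.           0.           1.        ]] [[ 3.43187718e-04 -9.58734645e-01 -2.84302239e-01  7.32554705e-02]
 [ 9.99999258e-01  6.61386625e-04 -1.02323080e-03 -1.43891961e-04]
 [ 1.16904052e-03 -2.84301677e-01  9.58734160e-01 -1.52451651e-01]
 [ 0.00000000e+00  0.00000000e+00  0.00000000e+00  1.00000000e+00]]
```

View pics/wrist1.png

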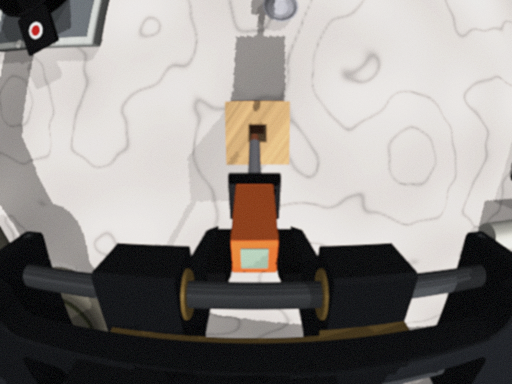

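The wrist view shows the probe held and clear of the stand: orange handle at (254,230), rod (254,155), and tip over the stand at about (256,106). Next I measure its pose in the tool frame, and use the depth map for the pan's frame.

```bash
cat >> h.py <<'E'
def wcloud(c):
    z=c["z_map"].astype(float);v,u=np.indices(z.shape);K=c["mtx"]
    x=(u-K[0,2])/K[0,0];y=(v-K[1,2])/K[1,1];r=np.hypot(x,y)+1e-9;t=np.tan(r)/r
    P=np.stack([x*t*z,y*t*z,z],-1);T=c["tool_from_camera"]
    return P@T[:3,:3].T+T[:3,3],z>0
def probe(c):
    P,ok=wcloud(c);H=hsv(c)
    v,u=np.indices(ok.shape)
    near=ok&(abs(P[...,1])<.03)&(P[...,0]>-.04)&(P[...,0]<.12)
    o=near&(H[...,0]<14)&(H[...,1]>180)&(P[...,2]<.035)&(P[...,2]>-.05)&(v<245)
    r=near&(P[...,2]>.045)&(P[...,2]<.15)&(abs(P[...,1])<.012)&(P[...,0]<.1)
    out=[]
    for n,m in(('handle',o),('rod',r)):
        q=P[m]
        if len(q)<5: print(n,'few',len(q));continue
        A=np.c_[q[:,2],np.ones(len(q))]
        k=np.ones(len(q),bool)
        for i in range(3):
            sx=np.linalg.lstsq(A[k],q[k,0],rcond=None)[0];k=abs(A@sx-q[:,0])<.004
        sy=np.linalg.lstsq(A[k],q[k,1],rcond=None)[0]
        print(n,len(q),'x=%.4f*z+%.4f'%tuple(sx),'y=%.4f*z+%.4f'%tuple(sy),'z',q[k,2].min().round(4),q[k,2].max().round(4),'tilt',np.arctan(sx[0]).round(3))
E
python3 - <<'E'
from h import *
c=pickle.load(open('w1.pkl','rb'));probe(c)
P,ok=wcloud(c)
for v in range(84,178,4): print(v,[tuple(P[v,u].round(4)) for u in (255,)],c["pixels"][v,255])
E
```

```text
handle 2587 x=0.2952*z+0.0156 y=-0.0031*z+-0.0002 z -0.0251 0.0319 tilt 0.287
rod 427 x=0.2627*z+0.0093 y=0.0016*z+-0.0002 z 0.0574 0.1379 tilt 0.257
84 [(np.float64(0.104), np.float64(0.0006), np.float64(0.2799))] [139 141 144]
88 [(np.float64(0.0982), np.float64(0.0006), np.float64(0.2814))] [136 140 145]
92 [(np.float64(0.0923), np.float64(0.0006), np.float64(0.2802))] [134 134 143]
96 [(np.float64(0.0865), np.float64(0.0006), np.float64(0.2813))] [129 130 135]
100 [(np.float64(0.0804), np.float64(0.0006), np.float64(0.264))] [ 79  91 107]
104 [(np.float64(0.0744), np.float64(0.0004), np.float64(0.1697))] [ 81 116 145]
108 [(np.float64(0.0701), np.float64(0.0004), np.float64(0.1703))] [ 70 102 129]
112 [(np.float64(0.0657), np.float64(0.0004), np.float64(0.1723))] [125 175 212]
116 [(np.float64(0.0614), np.float64(0.0004), np.float64(0.17))] [125 178 216]
120 [(np.float64(0.0571), np.float64(0.0004), np.float64(0.1696))] [126 181 217]
124 [(np.float64(0.0467), np.float64(0.0006), np.float64(0.2638))] [ 72 107 138]
128 [(np.float64(0.0411), np.float64(0.0006), np.float64(0.2642))] 
[... 268 characters left out ...]
89), np.float64(0.0004), np.float64(0.1084))] [103  99  99]
148 [(np.float64(0.0366), np.float64(0.0003), np.float64(0.0997))] [106 101 102]
152 [(np.float64(0.0343), np.float64(0.0003), np.float64(0.0926))] [105 101  99]
156 [(np.float64(0.0325), np.float64(0.0003), np.float64(0.0833))] [105  99 101]
160 [(np.float64(0.0304), np.float64(0.0003), np.float64(0.0771))] [102  97  98]
164 [(np.float64(0.0285), np.float64(0.0003), np.float64(0.0702))] [103 100 100]
168 [(np.float64(0.0267), np.float64(0.0003), np.float64(0.0641))] [103  97  97]
172 [(np.float64(0.025), np.float64(0.0003), np.float64(0.0583))] [78 75 75]
176 [(np.float64(0.0289), np.float64(0.0002), np.float64(0.0301))] [13 12 11]
```

The probe leans about 0.28 rad, against a target of 0.32 ± 0.14. The tip is at tool coordinates (0.0434, 0.0002, 0.142). Now over to the pan's centre.

```bash
cat >> h.py <<'E'
TIP=np.array([.0434,.0002,.142])
def tipto(x,y,z,yaw=22.6):
    # tcp for tip at xyz with tool down at yaw
    a=np.radians(yaw);X=np.array([np.cos(a),np.sin(a)]);Y=np.array([np.sin(a),-np.cos(a)])
    g=np.array([x,y])-X*TIP[0]-Y*TIP[1]
    to(g[0],g[1],z+TIP[2],yaw)
E
python3 -c "
from h import *
tipto(.650,.061,.11)"
```

```text
clk 6.2 tcp [ 0.3854 -0.3302  0.2821] yaw 9.28 ftz [-0.001  0.001 -1.   ] shift/0.1 [ 2.819 -3.336  0.303] roll -0.074 F [ 0.34  0.63 -1.14] g 40.0 w 23.2
```

Request:
{"fn": "step_arm", "kwargs": {"commands": [{"tx":0.24,"ty":-0.28,"tz":0,"roll":0,"hand":-1},{"tx":0.47,"ty":-0.56,"tz":0,"roll":0,"hand":-1},{"tx":0.7,"ty":-0.83,"tz":0,"roll":0,"hand":-1}]}}

```text
clock: 6.58
eef_pos: [0.4416, -0.2362, 0.2823]
tcp_rot: [-3.131, -0.253, 0.001]
contact_force: [0.4, -0.9, -1.5]
width: 0.267
grasp_force: 40.0
```

Request:
{"fn": "step_arm", "kwargs": {"commands": [{"tx":0.24,"ty":-0.28,"tz":0,"roll":0,"hand":-1},{"tx":0.47,"ty":-0.56,"tz":0,"roll":0,"hand":-1},{"tx":0.7,"ty":-0.83,"tz":0,"roll":0,"hand":-1}]}}

```text
clock: 6.95
eef_pos: [0.4974, -0.1429, 0.2822]
tcp_rot: [-3.131, -0.254, 0.002]
contact_force: [-0.2, -0.1, -0.5]
width: 0.268
grasp_force: 40.0
```

Request:
{"fn": "step_arm", "kwargs": {"commands": [{"tx":0.24,"ty":-0.28,"tz":0,"roll":0,"hand":-1},{"tx":0.47,"ty":-0.56,"tz":0,"roll":0,"hand":-1},{"tx":0.7,"ty":-0.83,"tz":0,"roll":0,"hand":-1}]}}

```text
clock: 7.32
eef_pos: [0.5531, -0.0497, 0.2822]
tcp_rot: [-3.131, -0.254, 0.002]
contact_force: [-0.1, -1.2, -1.5]
width: 0.27
grasp_force: 40.0
```

Request:
{"fn": "step_arm", "kwargs": {"commands": [{"tx":0.24,"ty":-0.28,"tz":0,"roll":-0.04,"hand":-1},{"tx":0.47,"ty":-0.56,"tz":0,"roll":-0.074,"hand":-1},{"tx":0.7,"ty":-0.83,"tz":0,"roll":-0.074,"hand":-1},{"tx":0.7,"ty":-0.83,"tz":0,"roll":-0.074,"hand":-1},{"tx":0.7,"ty":-0.83,"tz":0,"roll":-0.074,"hand":-1}]}}

```text
clock: 7.95
eef_pos: [0.6081, 0.0418, 0.2823]
tcp_rot: [-3.081, -0.615, 0.002]
contact_force: [0.5, -0.7, -0.9]
width: 0.271
grasp_force: 40.0
```

```bash
python3 - <<'E'
from h import *
from workcell import capture,readout
tipto(.650,.061,.042)
s=readout.read_state();c=capture("wrist");probe(c);pickle.dump((s,c),open('w2.pkl','wb'))
P,ok=wcloud(c);W=Ro.from_rotvec(s["tcp_rot"]).apply(P.reshape(-1,3)).reshape(P.shape)+s["eef_pos"];H=hsv(c)
red=ok&((H[...,0]<8)|(H[...,0]>172))&(H[...,1]>140)&(H[...,2]>90)&(abs(W[...,2]-.077)<.02)&(np.hypot(W[...,0]-.5415,W[...,1]-.0155)<.02)
print('dot',red.sum(),W[red].mean(0))
q=W[ok&(abs(W[...,2]-.08)<.004)&(np.hypot(W[...,0]-.65,W[...,1]-.061)<.1)&(np.hypot(W[...,0]-.65,W[...,1]-.061)>.07)]
A=np.c_[2*q[:,:2],np.ones(len(q))];x=np.linalg.lstsq(A,(q[:,:2]**2).sum(1),rcond=None)[0];print('rim',len(q),x[:2])
cv2.imwrite('pics/wrist2.png',c["pixels"])
E
```

```text
clk 7.95 tcp [0.6081 0.0418 0.2823] yaw 22.58 ftz [-0.001 -0.    -1.   ] shift/0.1 [ 0.028 -0.018  0.983] roll -0.0001 F [ 0.48 -0.74 -0.86] g 40.0 w 23.8
handle 2682 x=0.2975*z+0.0156 y=0.0092*z+-0.0003 z -0.0238 0.0316 tilt 0.289
rod 427 x=0.2639*z+0.0092 y=0.0014*z+-0.0002 z 0.0575 0.1361 tilt 0.258
dot 0 [nan nan nan]
rim 2585 [0.65347155 0.06095956]<stdin>:7: RuntimeWarning: Mean of empty slice.
  ret = um.true_divide(
```

View pics/wrist2.png

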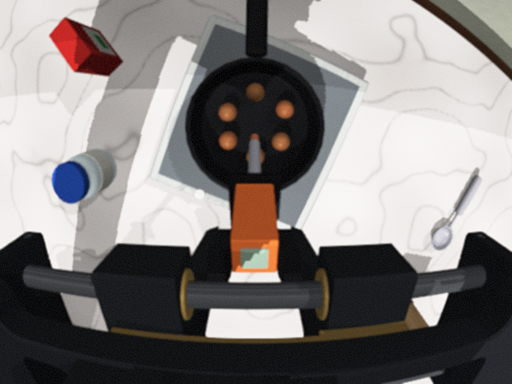

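The wrist view shows the skillet centred at (255,125), with the balls at 0°, ±60°, ±120° and 180° around it. The probe tip is near the middle, and the pan's handle points straight up, so the yaw is right. I'll lower in the middle.

Request:
{"fn": "step_arm", "kwargs": {"commands": [{"tx":0.03,"ty":-0.02,"tz":0.3,"roll":0,"hand":-1},{"tx":0.03,"ty":-0.02,"tz":0.6,"roll":0,"hand":-1},{"tx":0.03,"ty":-0.02,"tz":0.8,"roll":0,"hand":-1},{"tx":0.03,"ty":-0.02,"tz":0.9,"roll":0,"hand":-1},{"tx":0.03,"ty":-0.02,"tz":0.97,"roll":0,"hand":-1},{"tx":0.03,"ty":-0.02,"tz":0.97,"roll":0,"hand":-1},{"tx":0.03,"ty":-0.02,"tz":0.97,"roll":0,"hand":-1}]}}

```text
clock: 8.88
eef_pos: [0.6107, 0.0453, 0.1866]
tcp_rot: [3.08, 0.615, 0.002]
contact_force: [0.7, -0.1, -1.8]
width: 0.268
grasp_force: 40.0
```

Request:
{"fn": "step_arm", "kwargs": {"commands": [{"tx":0.18,"ty":0.1,"hand":-1,"tz":0,"roll":0},{"tx":0.36,"ty":0.21,"hand":-1,"tz":0,"roll":0},{"tx":0.27,"ty":0.32,"hand":-1,"tz":0,"roll":0},{"tx":0.16,"ty":0.39,"hand":-1,"tz":0,"roll":0},{"tx":0.04,"ty":0.42,"hand":-1,"tz":0,"roll":0},{"tx":-0.09,"ty":0.41,"hand":-1,"tz":0,"roll":0},{"tx":-0.21,"ty":0.36,"hand":-1,"tz":0,"roll":0},{"tx":-0.31,"ty":0.28,"hand":-1,"tz":0,"roll":0},{"tx":-0.38,"ty":0.18,"hand":-1,"tz":0,"roll":0},{"tx":-0.42,"ty":0.05,"hand":-1,"tz":0,"roll":0},{"tx":-0.41,"ty":-0.08,"hand":-1,"tz":0,"roll":0},{"tx":-0.37,"ty":-0.2,"hand":-1,"tz":0,"roll":0},{"tx":-0.29,"ty":-0.3,"hand":-1,"tz":0,"roll":0},{"tx":-0.18,"ty":-0.38,"hand":-1,"tz":0,"roll":0},{"tx":-0.06,"ty":-0.42,"hand":-1,"tz":0,"roll":0},{"tx":0.07,"ty":-0.41,"hand":-1,"tz":0,"roll":0},{"tx":0.19,"ty":-0.37,"hand":-1,"tz":0,"roll":0},{"tx":0.3,"ty":-0.29,"hand":-1,"tz":0,"roll":0},{"tx":0.37,"ty":-0.19,"hand":-1,"tz":0,"roll":0},{"tx":0.41,"ty":-0.07,"hand":-1,"tz":0,"roll":0}]}}

```text
clock: 11.38
eef_pos: [0.6463, 0.0672, 0.1856]
tcp_rot: [-3.081, -0.616, 0.0]
contact_force: [-0.1, -0.3, -1.2]
width: 0.27
grasp_force: 40.0
```

```bash
cat >> h.py <<'E'
def nuts():
    from workcell import capture,readout
    to(0,0)
    c=capture("top");P,ok=cloud(c);H=hsv(c);z=P[...,2]
    w=np.zeros(z.shape,bool);w[105:192,180:268]=1
    nut=w&ok&(H[...,0]<20)&(H[...,1]>100)&(H[...,2]>60)&(z<.075)
    k,l,st,ce=cv2.connectedComponentsWithStats(nut.astype(np.uint8))
    a=np.radians(22.6);R=np.array([[np.cos(a),np.sin(a)],[np.sin(a),-np.cos(a)]])
    for i in range(1,k):
        if st[i,4]>15: print('nut',st[i,4],'tool-frame from pan mm',(R@(P[l==i].mean(0)[:2]-[.6505,.061])*1000).round(0))
    s=readout.read_state();c=capture("wrist");probe(c);return c
E
python3 - <<'E'
from h import *
c=nuts();cv2.imwrite('pics/wrist3.png',c["pixels"])
a=np.radians(22.6);R=np.array([[np.cos(a),np.sin(a)],[np.sin(a),-np.cos(a)]])
print([(R@(np.array(p)-[.6505,.061])*1000).round(0) for p in [(.688,.0766),(.6826,.033),(.651,.0991),(.642,.0215),(.617,.0848),(.611,.044)]])
E
```

```text
clk 11.38 tcp [0.6463 0.0672 0.1856] yaw 22.6 ftz [-0. -0. -1.] shift/0.1 [-6.224e+00 -1.864e+00  2.000e-03] roll None F [-0.07 -0.33 -1.18] g 40.0 w 23.7
nut 53 tool-frame from pan mm [-1. 58.]
nut 18 tool-frame from pan mm [-56.  19.]
handle 2700 x=0.2973*z+0.0156 y=0.0049*z+-0.0003 z -0.0236 0.0319 tilt 0.289
rod 2319 x=-0.1953*z+0.0788 y=0.1439*z+-0.0206 z 0.1236 0.1497 tilt -0.193
[array([41.,  0.]), array([19., 38.]), array([ 15., -35.]), array([-23.,  33.]), array([-22., -35.]), array([-43.,   1.])]
```

View pics/wrist3.png

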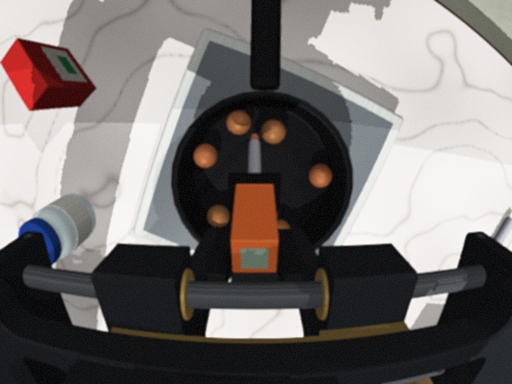

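The wrist view shows all six nutmegs in the pan and spread out: (238,122), (273,132), (205,155), (319,175), (218,215), and one partly hidden at (285,228).

```bash
cat >> h.py <<'E'
def wnuts():
    from workcell import capture,readout
    s=readout.read_state();c=capture("wrist");P,ok=wcloud(c);W=Ro.from_rotvec(s["tcp_rot"]).apply(P.reshape(-1,3)).reshape(P.shape)+s["eef_pos"];H=hsv(c)
    m=ok&(H[...,0]<20)&(H[...,1]>90)&(H[...,2]>50)&(W[...,2]<.068)&(W[...,2]>.04)&(np.hypot(W[...,0]-.651,W[...,1]-.061)<.075)
    k,l,st,ce=cv2.connectedComponentsWithStats(m.astype(np.uint8))
    a=np.radians(22.6);R=np.array([[np.cos(a),np.sin(a)],[np.sin(a),-np.cos(a)]])
    for i in range(1,k):
        if st[i,4]>15:
            # sphere centre, radius 12, along ray fit
            q=W[l==i];f=lambda x:np.linalg.norm(q-[x[0],x[1],.048],axis=1)-.012
            from scipy.optimize import least_squares
            x=least_squares(f,q[:,:2].mean(0),loss='soft_l1',f_scale=.002).x
            print(st[i,4],ce[i].round(0),(R@(x-[.651,.061])*1000).round(0))
E
python3 -c "
from h import *
wnuts()"
```

```text
480 [239. 122.] [ 55. -21.]
470 [278. 130.] [48. 16.]
37 [255. 136.] [32. -7.]
460 [206. 155.] [ 23. -55.]
416 [321. 175.] [ 3. 61.]
390 [219. 215.] [-41. -44.]
113 [282. 224.] [-57.  20.]
```

By the measured ends, at least five are already about 20 mm or more off. I'll push the doubtful one (nut at (48,16)) further round for margin.

Request:
{"fn": "step_arm", "kwargs": {"commands": [{"tx":0.09,"ty":0.03,"tz":0,"roll":0,"hand":-1},{"tx":0.1,"ty":0.1,"tz":0,"roll":0,"hand":-1},{"tx":0.09,"ty":0.18,"tz":0,"roll":0,"hand":-1},{"tx":0.06,"ty":0.27,"tz":0,"roll":0,"hand":-1},{"tx":0.02,"ty":0.36,"tz":0,"roll":0,"hand":-1},{"tx":-0.04,"ty":0.44,"tz":0,"roll":0,"hand":-1},{"tx":-0.11,"ty":0.5,"tz":0,"roll":0,"hand":-1},{"tx":-0.19,"ty":0.54,"tz":0,"roll":0,"hand":-1},{"tx":-0.27,"ty":0.57,"tz":0,"roll":0,"hand":-1},{"tx":-0.27,"ty":0.57,"tz":0,"roll":0,"hand":-1},{"tx":-0.35,"ty":0.3,"tz":0,"roll":0,"hand":-1},{"tx":-0.41,"ty":0.07,"tz":0,"roll":0,"hand":-1},{"tx":-0.41,"ty":0.07,"tz":0,"roll":0,"hand":-1},{"tx":-0.41,"ty":0.07,"tz":0,"roll":0,"hand":-1}]}}

```text
clock: 13.28
eef_pos: [0.611, 0.045, 0.186]
tcp_rot: [3.08, 0.615, 0.001]
contact_force: [0.2, -0.2, -1.1]
width: 0.268
grasp_force: 40.0
```

```bash
python3 -c "
from h import *
to(0,0);wnuts();nuts()"
```

```text
clk 13.28 tcp [0.611 0.045 0.186] yaw 22.6 ftz [ 0.001 -0.    -1.   ] shift/0.1 [-5.814e+00 -1.932e+00 -4.000e-03] roll None F [ 0.18 -0.23 -1.08] g 40.0 w 23.6
467 [232.  80.] [ 55. -22.]
450 [301.  92.] [44. 43.]
471 [198. 114.] [ 23. -55.]
446 [317. 136.] [ 2. 61.]
38 [255. 136.] [-8. -1.]
402 [211. 177.] [-41. -44.]
75 [283. 193.] [-57.  21.]
clk 13.32 tcp [0.611  0.0448 0.1858] yaw 22.57 ftz [ 0.001 -0.    -1.   ] shift/0.1 [-5.814e+00 -1.932e+00 -3.000e-03] roll None F [-0.14  0.59 -1.35] g 40.0 w 23.6
handle 2698 x=0.2981*z+0.0156 y=0.0028*z+-0.0003 z -0.0239 0.0318 tilt 0.29
rod 2248 x=0.4064*z+-0.0017 y=-0.0014*z+0.0000 z 0.0585 0.1499 tilt 0.386
```

Request:
{"fn": "step_arm", "kwargs": {"commands": [{"tx":-0.04,"ty":-0.15,"tz":0,"roll":0,"hand":-1},{"tx":-0.04,"ty":-0.32,"tz":0,"roll":0,"hand":-1},{"tx":-0.04,"ty":-0.5,"tz":0,"roll":0,"hand":-1},{"tx":0.03,"ty":-0.52,"tz":0,"roll":0,"hand":-1},{"tx":0.11,"ty":-0.51,"tz":0,"roll":0,"hand":-1},{"tx":0.18,"ty":-0.49,"tz":0,"roll":0,"hand":-1},{"tx":0.27,"ty":-0.45,"tz":0,"roll":0,"hand":-1},{"tx":0.27,"ty":-0.45,"tz":0,"roll":0,"hand":-1},{"tx":0.13,"ty":-0.22,"tz":0,"roll":0,"hand":-1},{"tx":0,"ty":0,"tz":0,"roll":0,"hand":-1},{"tx":0,"ty":0,"tz":0,"roll":0,"hand":-1},{"tx":0,"ty":0,"tz":0,"roll":0,"hand":-1}]}}

```text
clock: 14.92
eef_pos: [0.6106, 0.046, 0.1859]
tcp_rot: [-3.08, -0.615, -0.001]
contact_force: [-0.6, 0.7, -1.6]
width: 0.271
grasp_force: 40.0
```

```bash
python3 -c "
from h import *
to(0,0);wnuts()"
```

```text
clk 14.93 tcp [0.6106 0.046  0.1859] yaw 22.6 ftz [ 0.     0.001 -1.   ] shift/0.1 [-5.814e+00 -1.922e+00 -3.000e-03] roll None F [-0.55  0.72 -1.63] g 40.0 w 23.9
473 [234.  80.] [ 55. -21.]
446 [302.  92.] [44. 43.]
482 [209. 101.] [ 35. -46.]
452 [318. 136.] [ 2. 61.]
33 [257. 142.] [-15.   1.]
405 [212. 177.] [-41. -44.]
82 [284. 193.] [-58.  21.]
```

Request:
{"fn": "step_arm", "kwargs": {"commands": [{"tx":-0.2,"ty":-0.07,"tz":0,"roll":0,"hand":-1},{"tx":-0.38,"ty":-0.13,"tz":0,"roll":0,"hand":-1},{"tx":-0.49,"ty":-0.18,"tz":0,"roll":0,"hand":-1},{"tx":-0.46,"ty":-0.25,"tz":0,"roll":0,"hand":-1},{"tx":-0.41,"ty":-0.32,"tz":0,"roll":0,"hand":-1},{"tx":-0.36,"ty":-0.38,"tz":0,"roll":0,"hand":-1},{"tx":-0.29,"ty":-0.43,"tz":0,"roll":0,"hand":-1},{"tx":-0.22,"ty":-0.47,"tz":0,"roll":0,"hand":-1},{"tx":-0.22,"ty":-0.47,"tz":0,"roll":0,"hand":-1},{"tx":-0.1,"ty":-0.22,"tz":0,"roll":0,"hand":-1},{"tx":0,"ty":0,"tz":0,"roll":0,"hand":-1},{"tx":0,"ty":0,"tz":0,"roll":0,"hand":-1},{"tx":0,"ty":0,"tz":0,"roll":0,"hand":-1}]}}

```text
clock: 16.6
eef_pos: [0.6099, 0.0462, 0.1856]
tcp_rot: [-3.08, -0.616, 0.002]
contact_force: [0.1, 0.6, -1.5]
width: 0.265
grasp_force: 39.9
```

```bash
python3 -c "
from h import *
to(0,0);wnuts()"
```

```text
clk 16.6 tcp [0.6099 0.0462 0.1856] yaw 22.62 ftz [-0.001  0.001 -1.   ] shift/0.1 [-5.807 -1.919  0.007] roll None F [ 0.07  0.58 -1.48] g 39.9 w 23.3
469 [234.  79.] [ 55. -21.]
453 [302.  91.] [44. 43.]
483 [209. 100.] [ 35. -46.]
453 [319. 135.] [ 2. 61.]
34 [259. 142.] [-16.   1.]
447 [201. 151.] [-15. -55.]
71 [285. 193.] [-58.  21.]
```

Each nut has advanced about 40° round the ring or more, so the stirring is done. Lift out and go near the lug for a measurement from the side.

Request:
{"fn": "step_arm", "kwargs": {"commands": [{"tx":0,"ty":0,"tz":-0.3,"roll":0,"hand":-1},{"tx":0,"ty":0,"tz":-0.6,"roll":0,"hand":-1},{"tx":0,"ty":0,"tz":-0.8,"roll":0,"hand":-1},{"tx":0,"ty":0,"tz":-0.8,"roll":0,"hand":-1},{"tx":-0.4,"ty":0.1,"tz":-0.8,"roll":0,"hand":-1},{"tx":-0.8,"ty":0.2,"tz":-0.8,"roll":0,"hand":-1},{"tx":-1,"ty":0.3,"tz":-0.8,"roll":0,"hand":-1},{"tx":-1,"ty":0.3,"tz":-0.8,"roll":0,"hand":-1},{"tx":-1,"ty":0.3,"tz":-0.8,"roll":0,"hand":-1},{"tx":-1,"ty":0.3,"tz":-0.8,"roll":0,"hand":-1}]}}

```text
clock: 17.9
eef_pos: [0.53, -0.0201, 0.2654]
tcp_rot: [-3.08, -0.617, 0.001]
contact_force: [0.2, 0.1, -1.5]
width: 0.267
grasp_force: 39.9
```

```bash
python3 - <<'E'
from h import *
from workcell import capture,readout
tipto(.542,.0157,.1)
s=readout.read_state();c=capture("wrist");probe(c);pickle.dump((s,c),open('w4.pkl','wb'))
P,ok=wcloud(c);R=Ro.from_rotvec(s["tcp_rot"]);W=R.apply(P.reshape(-1,3)).reshape(P.shape)+s["eef_pos"];H=hsv(c)
red=ok&((H[...,0]<8)|(H[...,0]>172))&(H[...,1]>140)&(H[...,2]>80)&(abs(W[...,2]-.077)<.02)&(np.hypot(W[...,0]-.5415,W[...,1]-.0155)<.025)
v,u=np.nonzero(red)
print('dot',red.sum(),W[red].mean(0),P[red].mean(0),u.mean(),v.mean())
# lug plane around dot
d=W[red].mean(0);m=ok&(np.hypot(W[...,0]-d[0],W[...,1]-d[1])<.025)&(abs(W[...,2]-d[2])<.015)
q=P[m];cen=np.median(q,0)
for i in range(4):
    n=np.linalg.svd(q-q.mean(0),full_matrices=False)[2][2];r=(q-q.mean(0))@n;q=q[abs(r)<.003]
print('lug normal(tool)',n*-np.sign(n[2]),'lean',np.arccos(abs(n[2])),len(q),'plane at dot',(P[red].mean(0)-q.mean(0))@n)
cv2.imwrite('pics/wrist4.png',cv2.resize(c["pixels"][60:280,140:400],None,fx=2.5,fy=2.5))
E
```

```text
clk 17.9 tcp [ 0.53   -0.0201  0.2654] yaw 22.65 ftz [-0.001  0.    -1.   ] shift/0.1 [-0.186 -0.287  0.234] roll 0.0003 F [ 0.18  0.15 -1.46] g 39.9 w 23.5
handle 2391 x=0.2559*z+0.0149 y=0.0377*z+0.0002 z -0.0229 0.0328 tilt 0.25
rod 393 x=0.2246*z+0.0087 y=0.0330*z+0.0002 z 0.0595 0.1382 tilt 0.221
dot 103 [0.54147711 0.01673285 0.07865022] [ 0.02480543 -0.02950377  0.18673097] 228.92233009708738 147.45631067961165
lug normal(tool) [-0.31362926 -0.00625046 -0.94952494] lean 0.3190783251640859 1367 plane at dot 0.0008456111294438048
```

View pics/wrist4.png

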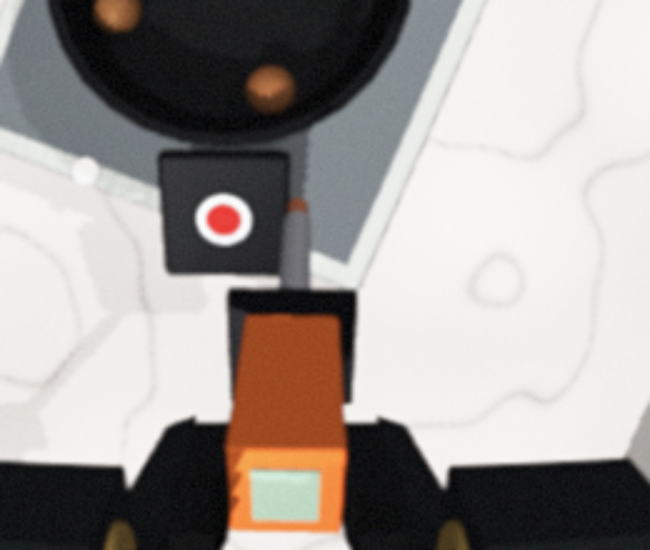

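The dot is at pixel (223,220) in the crop and the tip is beside it. The probe's lean has dropped to about 0.24, probably during the nut pushing. That is still in tolerance but with thin margin, so I'll restore it by levering the rod gently against the inner rim with a light grip.

Request:
{"fn": "step_arm", "kwargs": {"commands": [{"tx":0.25,"ty":-0.22,"tz":0,"roll":0,"hand":-1},{"tx":0.51,"ty":-0.45,"tz":0,"roll":0,"hand":-1},{"tx":0.51,"ty":-0.45,"tz":0,"roll":0,"hand":-1},{"tx":0.51,"ty":-0.45,"tz":0.2,"roll":0,"hand":-1},{"tx":0.51,"ty":-0.45,"tz":0.4,"roll":0,"hand":-1},{"tx":0.51,"ty":-0.45,"tz":0.6,"roll":0,"hand":-1},{"tx":0.51,"ty":-0.45,"tz":0.6,"roll":0,"hand":-1},{"tx":0.51,"ty":-0.45,"tz":0.6,"roll":0,"hand":-1}], "squeeze": 12}}

```text
clock: 18.95
eef_pos: [0.5597, 0.04, 0.2067]
tcp_rot: [3.08, 0.615, 0.002]
contact_force: [0.4, -0.6, -1.5]
width: 0.272
grasp_force: 12.0
```

```bash
python3 -c "
from h import *
from workcell import capture
to(0,0);probe(capture('wrist'))"
```

```text
clk 18.95 tcp [0.5597 0.04   0.2067] yaw 22.58 ftz [ 0.001 -0.    -1.   ] shift/0.1 [-5.322 -1.78  -0.006] roll None F [ 0.37 -0.61 -1.51] g 12.0 w 23.9
handle 2511 x=0.2617*z+0.0149 y=0.0331*z+-0.0001 z -0.0226 0.0324 tilt 0.256
rod 580 x=-0.0764*z+0.0320 y=-0.0964*z+0.0086 z 0.0617 0.1497 tilt -0.076
```

Request:
{"fn": "step_arm", "kwargs": {"commands": [{"tx":-0.04,"ty":0,"tz":0,"roll":0,"hand":-1},{"tx":-0.08,"ty":0,"tz":0,"roll":0,"hand":-1},{"tx":-0.11,"ty":0,"tz":0,"roll":0,"hand":-1},{"tx":-0.13,"ty":0,"tz":0,"roll":0,"hand":-1},{"tx":-0.15,"ty":0,"tz":0,"roll":0,"hand":-1},{"tx":-0.17,"ty":0,"tz":0,"roll":0,"hand":-1},{"tx":-0.19,"ty":0,"tz":0,"roll":0,"hand":-1},{"tx":-0.21,"ty":0,"tz":0,"roll":0,"hand":-1},{"tx":-0.22,"ty":0,"tz":0,"roll":0,"hand":-1}]}}

```text
clock: 20.12
eef_pos: [0.5391, 0.0319, 0.2059]
tcp_rot: [3.081, 0.615, 0.0]
contact_force: [0.8, -0.0, -0.9]
width: 0.268
grasp_force: 12.0
```

```bash
python3 -c "
from h import *
from workcell import capture
to(0,0);probe(capture('wrist'))"
```

```text
clk 20.12 tcp [0.5391 0.0319 0.2059] yaw 22.59 ftz [ 0.  0. -1.] shift/0.1 [-5.100e+00 -1.777e+00 -1.000e-03] roll None F [ 0.83 -0.02 -0.93] g 12.0 w 23.6
handle 2613 x=0.3178*z+0.0160 y=0.0172*z+-0.0002 z -0.0243 0.0313 tilt 0.308
rod 903 x=0.1245*z+0.0215 y=-0.0059*z+0.0008 z 0.0568 0.1499 tilt 0.124
```

Request:
{"fn": "step_arm", "kwargs": {"commands": [{"tx":-0.02,"ty":0,"tz":0,"roll":0,"hand":-1},{"tx":-0.04,"ty":0,"tz":0,"roll":0,"hand":-1},{"tx":-0.04,"ty":0,"tz":0,"roll":0,"hand":-1}]}}

```text
clock: 20.55
eef_pos: [0.5353, 0.0303, 0.2059]
tcp_rot: [-3.081, -0.615, 0.0]
contact_force: [0.9, -0.9, -1.0]
width: 0.267
grasp_force: 12.0
```

Request:
{"fn": "step_arm", "kwargs": {"commands": [{"tx":0.06,"ty":0,"tz":0,"roll":0,"hand":-1},{"tx":0.15,"ty":0,"tz":0,"roll":0,"hand":-1},{"tx":0.15,"ty":0,"tz":0,"roll":0,"hand":-1},{"tx":0.15,"ty":0,"tz":-0.3,"roll":0,"hand":-1},{"tx":0.15,"ty":0,"tz":-0.6,"roll":0,"hand":-1},{"tx":0.15,"ty":0,"tz":-0.6,"roll":0,"hand":-1},{"tx":-0.3,"ty":0.2,"tz":-0.6,"roll":0,"hand":-1},{"tx":-0.4,"ty":0.4,"tz":-0.6,"roll":0,"hand":-1},{"tx":-0.4,"ty":0.4,"tz":-0.6,"roll":0,"hand":-1},{"tx":-0.4,"ty":0.4,"tz":-0.6,"roll":0,"hand":-1},{"tx":-0.4,"ty":0.4,"tz":-0.6,"roll":0,"hand":-1}], "squeeze": 30}}

```text
clock: 21.92
eef_pos: [0.5139, -0.0212, 0.2654]
tcp_rot: [-3.08, -0.617, 0.001]
contact_force: [-0.1, -0.5, -1.0]
width: 0.271
grasp_force: 30.0
```

```bash
cat > m.py <<'E'
from h import *
from workcell import capture,readout
to(0,0)
s=readout.read_state();c=capture("wrist");probe(c)
P,ok=wcloud(c);R=Ro.from_rotvec(s["tcp_rot"]);W=R.apply(P.reshape(-1,3)).reshape(P.shape)+s["eef_pos"];H=hsv(c)
red=ok&((H[...,0]<8)|(H[...,0]>172))&(H[...,1]>140)&(H[...,2]>80)&(abs(W[...,2]-.077)<.02)&(np.hypot(W[...,0]-.5415,W[...,1]-.0155)<.025)
v,u=np.nonzero(red);d=P[red].mean(0)
print('dot',red.sum(),W[red].mean(0),'tool',d,u.mean(),v.mean())
# rod rows
for v in range(90,190,4):
    m=ok[v]&(abs(P[v,:,1])<.015)&(P[v,:,2]>.04)&(P[v,:,2]<.15)&(P[v,:,0]<.1)
    if m.sum()>3: q=P[v][m];print(v,m.sum(),q.min(0).round(4),np.median(q,0).round(4),q.max(0).round(4))
cv2.imwrite('pics/w5.png',cv2.resize(c["pixels"][90:200,190:310],None,fx=5,fy=5,interpolation=cv2.INTER_CUBIC))
E
python3 m.py
```

```text
clk 21.93 tcp [ 0.5139 -0.0212  0.2654] yaw 22.65 ftz [-0.001  0.    -1.   ] shift/0.1 [-4.661e+00 -2.175e+00  4.000e-03] roll None F [-0.05 -0.47 -1.  ] g 30.0 w 23.9
handle 2691 x=0.3420*z+0.0165 y=0.0114*z+-0.0002 z -0.0247 0.0304 tilt 0.33
rod 485 x=0.3193*z+0.0093 y=0.0051*z+-0.0000 z 0.0556 0.1341 tilt 0.309
dot 109 [0.54145763 0.01660347 0.07851116] tool [ 0.04005718 -0.02419953  0.18689522] 233.36697247706422 134.25688073394497
130 8 [ 0.0495 -0.0025  0.1243] [0.0499 0.0008 0.1272] [0.0501 0.0042 0.1316]
134 9 [ 0.0463 -0.0033  0.1143] [0.0472 0.0004 0.1156] [0.0473 0.004  0.1245]
138 11 [ 0.0438 -0.0041  0.1054] [0.0444 0.0003 0.1077] [0.0447 0.0048 0.1138]
142 11 [ 0.0412 -0.004   0.0988] [0.0419 0.0003 0.0998] [0.042  0.0047 0.105 ]
146 12 [ 0.038  -0.0039  0.0917] [0.0393 0.0007 0.0936] [0.0395 0.0055 0.1027]
150 12 [ 0.0357 -0.0038  0.0845] [0.0369 0.0007 0.0867] [0.0373 0.0054 0.0947]
154 13 [ 0.0337 -0.0046  0.077 ] [0.0349 0.0003 0.0789] [0.0353 0.0051 0.0866]
158 13 [ 0.0319 -0.0044  0.07  ] [0.0329 0.0003 0.0725] [0.0333 0.005  0.0781]
162 13 [ 0.0298 -0.0043  0.0648] [0.031  0.0003 0.0662] [0.0312 0.0049 0.0724]
166 13 [ 0.0282 -0.0042  0.0593] [0.029  0.0003 0.0609] [0.0293 0.0048 0.065 ]
```

View pics/w5.png

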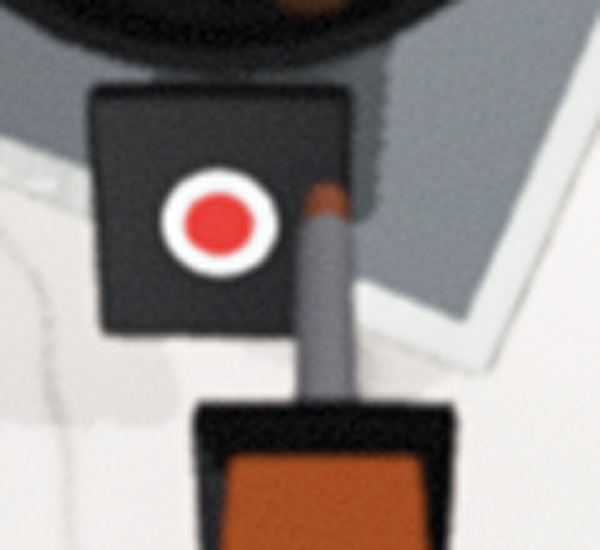

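The lean is now about 0.32 rad with negligible sideways tilt. In the crop the dot is at (219,223) and the tip at (327,183). Moving to a stand-off 20 mm out along the lug normal.

Request:
{"fn": "step_arm", "kwargs": {"commands": [{"tx":-0.16,"ty":-0.25,"tz":0,"roll":0,"hand":-1},{"tx":-0.16,"ty":-0.25,"tz":0.1,"roll":0,"hand":-1},{"tx":-0.16,"ty":-0.25,"tz":0.2,"roll":0,"hand":-1},{"tx":-0.16,"ty":-0.25,"tz":0.29,"roll":0,"hand":-1},{"tx":-0.16,"ty":-0.25,"tz":0.29,"roll":0,"hand":-1},{"tx":-0.16,"ty":-0.25,"tz":0.29,"roll":0,"hand":-1}]}}

```text
clock: 22.72
eef_pos: [0.4898, -0.0052, 0.2369]
tcp_rot: [3.081, 0.615, 0.0]
contact_force: [1.4, -0.1, -0.6]
width: 0.268
grasp_force: 30.0
```

```bash
sed -i 's/w5.png/w6.png/' m.py; python3 m.py | head -4; python3 - <<'E'
from workcell import capture
import cv2
c=capture("side");cv2.imwrite('pics/s6.png',cv2.resize(c["pixels"][150:240,200:310],None,fx=6,fy=6,interpolation=cv2.INTER_CUBIC))
E
```

```text
clk 22.73 tcp [ 0.4898 -0.0052  0.2369] yaw 22.59 ftz [ 0. -0. -1.] shift/0.1 [-4.502e+00 -1.929e+00 -1.000e-03] roll None F [ 1.38 -0.15 -0.58] g 30.0 w 23.6
handle 2676 x=0.3409*z+0.0165 y=0.0114*z+-0.0002 z -0.0227 0.0305 tilt 0.329
rod 526 x=0.3198*z+0.0093 y=0.0040*z+0.0001 z 0.0555 0.1348 tilt 0.31
dot 134 [0.54177711 0.01663274 0.07868569] tool [ 0.05634543 -0.00017716  0.15825165] 254.41044776119404 121.35074626865672
```

View pics/w6.png

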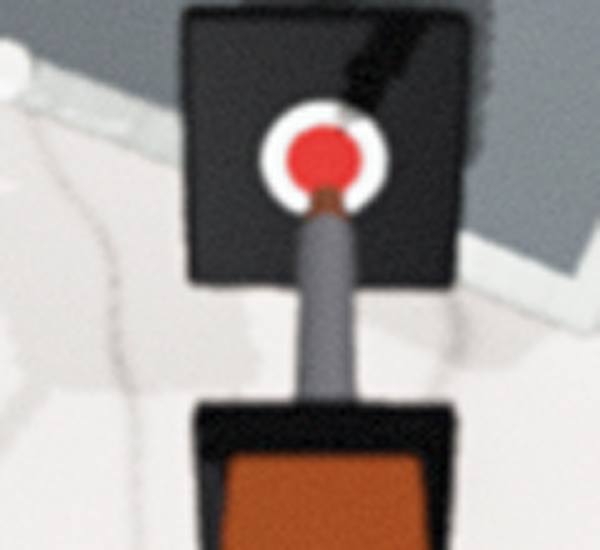

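The tip sits directly in line with the red dot (324,160 in the crop). I'll advance along the normal.

Request:
{"fn": "step_arm", "kwargs": {"commands": [{"tx":0.016,"ty":0,"tz":0.047,"roll":0,"hand":-1},{"tx":0.031,"ty":0,"tz":0.095,"roll":0,"hand":-1},{"tx":0.05,"ty":0,"tz":0.152,"roll":0,"hand":-1},{"tx":0.05,"ty":0,"tz":0.152,"roll":0,"hand":-1},{"tx":0.05,"ty":0,"tz":0.152,"roll":0,"hand":-1}]}}

```text
clock: 23.45
eef_pos: [0.4942, -0.0031, 0.2217]
tcp_rot: [3.081, 0.616, 0.0]
contact_force: [-0.1, 0.5, -0.9]
width: 0.269
grasp_force: 30.0
```

```bash
cat > f.py <<'E'
from h import *
from workcell import capture,readout
S=[];
for i in range(8):
    S.append(readout.read_state()["contact_force"]); c=capture("wrist")
S=np.array(S);print('F mean',S.mean(0).round(2),'sd',S.std(0).round(2));to(0,0);probe(c)
P,ok=wcloud(c)
# copper visible rows along the rod
H=hsv(c)
for v in range(112,140): print(v,c["pixels"][v,254:257].mean(0).round(0),P[v,255].round(4))
E
python3 f.py
```

```text
F mean [ 0.03  0.   -0.96] sd [0.37 0.45 0.29]
clk 23.85 tcp [ 0.4941 -0.0031  0.2217] yaw 22.59 ftz [ 0. -0. -1.] shift/0.1 [-4.550e+00 -1.927e+00 -1.000e-03] roll None F [-0.14  0.14 -0.77] g 30.0 w 23.8
handle 2681 x=0.3408*z+0.0165 y=0.0132*z+-0.0002 z -0.0238 0.0306 tilt 0.328
rod 1695 x=0.4617*z+-0.0009 y=-0.0068*z+0.0009 z 0.0553 0.1419 tilt 0.433
112 [44. 42. 41.] [0.0666 0.0004 0.1379]
113 [41. 37. 37.] [0.0656 0.0004 0.1398]
114 [49. 50. 49.] [0.0646 0.0004 0.1395]
115 [122. 123. 123.] [0.0636 0.0004 0.139 ]
116 [202. 203. 203.] [0.0626 0.0004 0.14  ]
117 [221. 221. 222.] [0.0616 0.0004 0.1401]
118 [207. 209. 210.] [0.0606 0.0004 0.1406]
119 [173. 175. 188.] [0.0596 0.0004 0.1406]
120 [103. 105. 162.] [0.0586 0.0004 0.1421]
121 [ 44.  46. 161.] [0.0577 0.0004 0.1398]
122 [ 28.  30. 157.] [0.0566 0.0004 0.1413]
123 [ 24.  27. 139.] [0.0556 0.0004 0.1412]
124 [ 22.  24. 129.] [0.0546 0.0004 0.1423]
125 [ 31.  33. 136.] [0.0536 0.0004 0.1425]
126 [ 33.  42. 133.] [0.0525 0.0004 0.1431]
127 [ 47.  65. 134.] [0.0524 0.0004 0.1316]
128 [ 51.  74. 132.] [0.0515 0.0004 0.1303]
129 [ 51.  75. 130.] [0.0507 0.0004 0.1287]
130 [ 52.  75. 131.] [0.0501 0.0004 0.1249]
131 [ 57.  79. 133.] [0.0493 0.0004 0.1231]
132 [ 76.  89. 127.] [0.0486 0.0004 0.1207]
133 [110. 109. 121.] [0.048  0.0004 0.117 ]
134 [126. 121. 121.] [0.0473 0.0004 0.1148]
135 [125. 119. 118.] [0.0467 0.0004 0.1121]
136 [125. 120. 119.] [0.0459 0.0003 0.1103]
137 [126. 121. 121.] [0.0453 0.0003 0.1083]
138 [123. 118. 119.] [0.0445 0.0003 0.1069]
139 [127. 121. 121.] [0.0441 0.0003 0.103 ]
```

Request:
{"fn": "step_arm", "kwargs": {"commands": [{"tx":0.006,"ty":0,"tz":0.019,"roll":0,"hand":-1},{"tx":0.012,"ty":0,"tz":0.038,"roll":0,"hand":-1},{"tx":0.018,"ty":0,"tz":0.057,"roll":0,"hand":-1},{"tx":0.018,"ty":0,"tz":0.057,"roll":0,"hand":-1},{"tx":0.018,"ty":0,"tz":0.057,"roll":0,"hand":-1}]}}

```text
clock: 24.48
eef_pos: [0.4958, -0.0024, 0.216]
tcp_rot: [3.081, 0.615, 0.0]
contact_force: [0.3, 0.6, -0.4]
width: 0.267
grasp_force: 30.0
```

```bash
python3 f.py | head -4
```

```text
F mean [ 0.29 -0.04 -0.8 ] sd [0.26 0.47 0.66]
clk 24.88 tcp [ 0.4958 -0.0024  0.216 ] yaw 22.59 ftz [ 0. -0. -1.] shift/0.1 [-4.568 -1.927 -0.   ] roll None F [-0.15  0.19 -1.69] g 30.0 w 23.4
handle 2685 x=0.3417*z+0.0164 y=0.0113*z+-0.0002 z -0.0249 0.0307 tilt 0.329
rod 1861 x=0.4272*z+0.0016 y=0.0004*z+0.0003 z 0.055 0.1369 tilt 0.404
```

Request:
{"fn": "step_arm", "kwargs": {"commands": [{"tx":0.005,"ty":0,"tz":0.014,"roll":0,"hand":-1},{"tx":0.01,"ty":0,"tz":0.028,"roll":0,"hand":-1},{"tx":0.01,"ty":0,"tz":0.028,"roll":0,"hand":-1},{"tx":0.01,"ty":0,"tz":0.028,"roll":0,"hand":-1}]}}

```text
clock: 25.38
eef_pos: [0.4967, -0.002, 0.2132]
tcp_rot: [3.081, 0.615, 0.0]
contact_force: [-0.4, 0.0, -0.2]
width: 0.271
grasp_force: 30.0
```

```bash
python3 f.py | head -4
```

```text
F mean [-0.34  0.21  0.27] sd [0.48 0.37 0.33]
clk 25.77 tcp [ 0.4967 -0.002   0.2132] yaw 22.59 ftz [ 0. -0. -1.] shift/0.1 [-4.578 -1.927 -0.   ] roll None F [-0.04 -0.36  0.21] g 30.0 w 23.8
handle 2697 x=0.3408*z+0.0164 y=0.0111*z+-0.0002 z -0.0246 0.0312 tilt 0.328
rod 1879 x=0.4344*z+0.0011 y=-0.0014*z+0.0005 z 0.0547 0.1347 tilt 0.41
```

Contact: about 1.2 N, so the plunger is in about 2 mm. Another 4 mm.

Request:
{"fn": "step_arm", "kwargs": {"commands": [{"tx":0.006,"ty":0,"tz":0.019,"roll":0,"hand":-1},{"tx":0.012,"ty":0,"tz":0.038,"roll":0,"hand":-1},{"tx":0.012,"ty":0,"tz":0.038,"roll":0,"hand":-1},{"tx":0.012,"ty":0,"tz":0.038,"roll":0,"hand":-1},{"tx":0.012,"ty":0,"tz":0.038,"roll":0,"hand":-1}]}}

```text
clock: 26.4
eef_pos: [0.4978, -0.0016, 0.2094]
tcp_rot: [3.081, 0.615, 0.0]
contact_force: [-0.1, 0.5, 1.7]
width: 0.268
grasp_force: 30.0
```

```bash
python3 f.py | head -24; sed -i 's/w6.png/w7.png/' m.py; python3 m.py|head -4
```

```text
F mean [-0.61 -0.59  1.44] sd [0.39 0.47 0.3 ]
clk 26.8 tcp [ 0.4978 -0.0015  0.2094] yaw 22.6 ftz [ 0. -0. -1.] shift/0.1 [-4.59  -1.927 -0.   ] roll None F [-0.11 -0.32  1.5 ] g 30.0 w 23.4
handle 2695 x=0.3417*z+0.0164 y=0.0122*z+-0.0002 z -0.0237 0.0311 tilt 0.329
rod 1925 x=0.4508*z+0.0003 y=-0.0091*z+0.0010 z 0.0547 0.1302 tilt 0.423
112 [49. 47. 48.] [0.0669 0.0004 0.1258]
113 [46. 44. 44.] [0.0659 0.0004 0.1265]
114 [48. 48. 47.] [0.065  0.0004 0.1257]
115 [47. 44. 44.] [0.0641 0.0004 0.1255]
116 [45. 45. 45.] [0.0631 0.0004 0.1265]
117 [42. 42. 42.] [0.0621 0.0004 0.1276]
118 [44. 42. 41.] [0.0612 0.0004 0.1268]
119 [77. 76. 77.] [0.0602 0.0004 0.1276]
120 [155. 156. 156.] [0.0593 0.0004 0.127 ]
121 [209. 210. 210.] [0.0584 0.0004 0.1272]
122 [217. 218. 218.] [0.0575 0.0004 0.1267]
123 [202. 204. 206.] [0.0564 0.0004 0.1287]
124 [163. 164. 186.] [0.0555 0.0004 0.1275]
125 [ 94.  97. 157.] [0.0545 0.0004 0.1283]
126 [ 39.  42. 136.] [0.0535 0.0004 0.1294]
127 [ 21.  23. 129.] [0.0527 0.0004 0.1271]
128 [ 26.  29. 129.] [0.0516 0.0004 0.1292]
129 [ 35.  48. 131.] [0.0507 0.0004 0.1289]
130 [ 48.  69. 135.] [0.05   0.0004 0.1252]
131 [ 51.  74. 131.] [0.0494 0.0004 0.1222]
clk 26.8 tcp [ 0.4978 -0.0015  0.2094] yaw 22.6 ftz [ 0. -0. -1.] shift/0.1 [-4.59  -1.927 -0.   ] roll None F [-0.11 -0.32  1.5 ] g 30.0 w 23.4
handle 2696 x=0.3418*z+0.0164 y=0.0091*z+-0.0002 z -0.0252 0.0303 tilt 0.329
rod 1925 x=0.4512*z+0.0004 y=-0.0081*z+0.0009 z 0.0553 0.1304 tilt 0.424
dot 103 [0.54330699 0.01743272 0.08019101] tool [ 4.92840435e-02 -3.02569234e-05  1.29185684e-01] 254.5728155339806 130.44660194174756
```

View pics/w7.png

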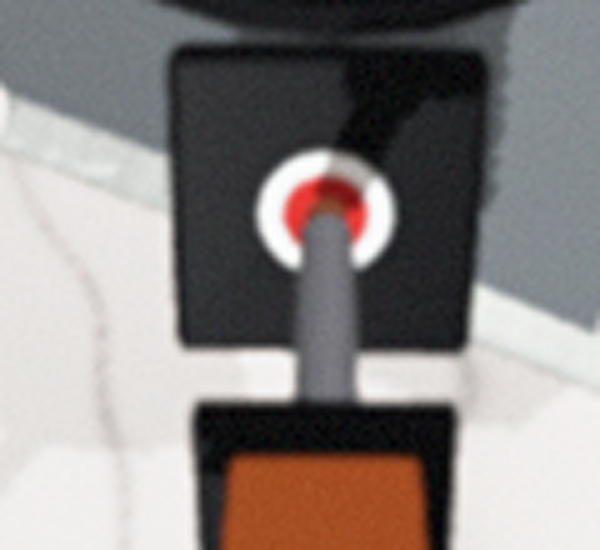

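The tip is on the red dot (ring centre about (327,212) in the crop, tip at (327,203)). The axial force is about 2.5 N, so the plunger is roughly half way in, and the lean is about 0.32 rad.

```bash
python3 -c "
from workcell import robot
print(robot.hand_in())"
```

```text
the job is handed in; nothing more can be done
None
```

I handed the job in with the probe still gripped, its tip on the red dot and square to the lug, pressing about 2.5 N (roughly half way in). All six nutmegs were stirred and, when last seen, still in the skillet; I didn't recheck the jar, carton and spoon, and hand-in returned no verdict.

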